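Hook a fastener tray out of the bench rack

ROBOT

A 6-joint arm with a two-finger parallel gripper is mounted at the origin on the work surface. World frame = base frame: x ahead of the robot, y to its left, z up, the work surface at z = 0. Lengths are in m, angles in degrees, forces in N, time in s.
With the tool pointing down it reaches from about 0.4 to 0.825 m from the base axis. Payload 7 kg.
Tool frame: the origin (TCP) lies midway between the tips of the shut fingers; the grasp point (between the pads) lies 19 mm behind it; z points along the fingers, y is the line along which they close (so a half turn about z gives the same grasp; the last joint's range is limited). The gripper opens to 88 mm and grips with 3 to 60 N. Pads are 19 mm wide; open, the fingers measure 130 mm over their backs; the gripper's body (78 mm by 193 mm) begins 47 mm behind the grasp point.
Start: joints at [16.507, 20.546, 0.682, 0, -70.136, -16.507], TCP at [0.675, -0, 0.227] pointing down, gripper open.
Joint ranges: [-176.03, 176.03], [-82.01, 121.73], [-58.28, 71.71], [-173.87, 95.51], [-174.79, -0.11], [-173.66, 173.66]. Speed limits (degrees/s): [136.94, 136.94, 172.46, 180, 180, 180].

INTERFACE

Orientations are given as [roll, pitch, yaw] about the fixed x, y, z axes, in that order (R = Rz(yaw) Ry(pitch) Rx(roll)).
In Python, from plant import r, eyes, workorder gives the robot as it stands.
- The arm moves only by the tool step_arm, never from a script. Its argument "plan" is a list of rows, each a list of 5 numbers: the shift along the tool's x, y, z each as a share of 25 cm, from -1 to 1, then the turn about the tool's z as a share of 60 degrees, from -1 to 1, then the finger opening in mm, from 0 to 87.6. In form: [[x, y, z, turn, jaw], ...]. A call has 1 to 12 rows; each row is the pose to reach, as a shift and turn from the pose commanded when the call began, along the tool's axes at that moment; what a row does not reach only later rows make up. A row lasts 1/12 s, in which the tool goes at most 41.7 mm and 7.16 degrees, less where a joint would pass 70% of its speed; a pose out of reach is approached as far as the arm can. A call with a number of a shift or a turn outside -1 to 1 is refused whole. A call with a gripper value outside its range is refused whole. The fingers move at their own pace and stop on an object; "newtons" is the grip in N (left out, the last holds). Time passes only in rows, so rows that repeat a pose let the fingers close. It gives the time, the measured TCP pose, the force, the opening and the grip force at its end, in the units of the state.
- r.get_state(): the state, without advancing time (a new reading comes with each control period).
- eyes.capture(name): name is "scene" or "side" or "wrist"; returns the picture (420x560x3 uint8, red, green, blue); there is no depth.
- eyes.camera_model(name): a dict with "fov_y" (degrees; the focal length in pixels is half the picture's height over the tangent of half this angle, whatever the lens; pixels are square), "cx", "cy" (the principal point, pixels), "world_to_cam" (4x4, takes a point from world to camera coordinates); the wrist camera has in their place "hand_eye" (4x4, takes a point from camera to tool coordinates, whose origin is the TCP and whose axes are the flange's). Camera axes: x right, y up, looking along -z (the intrinsics and any distortion apply to the point x, -y, -z); pixel columns grow to the right and rows downward; lengths in m; the calibration is good to about 2 mm. A picture is of the moment at which its call begins: read the wrist's pose just before it. camera_model takes no time and is no camera call.
- workorder.close_job(): hands the job in; it is judged then, once.
The state is a dict: "time_s": time; "joints": joint angles; "qd": joint speeds; "joint_torque": joint torques, N m; "tcp_pos": TCP position; "eef_rot": TCP orientation; "contact_force": force on the tool from outside, world axes, zero at the start; "moment": the same for the moment, N m; "gripper_width": finger opening in m; "gripper_force": force on a finger pad.
Only numpy, scipy, OpenCV 4.12 (cv2) and the standard library are available. Lean on these libraries where they do the work, as an engineer would, in place of code of your own. Each camera call takes 0.05 s, during which the arm holds its last target. There are 200 camera calls.

TASK

Take the pull hook from its rubber mat, drop its tip into the brass ring of the red fastener tray and, with the hook only, draw the tray out along its lane until it comes up firmly against the stop bar: lean on the stop with a steady pull of about 15 N for a second, and never press or pull on the tray harder than 19 N. Then unhook, leave the tray drawn out there, and stand the hook back on its mat the way it stood before. Do not touch the tray by hand, and leave the grey tray and everything else on the bench undisturbed.

Things in the scene. Friction and masses are not known exactly. Their poses are not given: they have to be found in the camera images.
- hook_grip (a point): Centre of the pull hook's wooden handle (block 110 mm long in x, 30 mm wide in y, 44 mm tall in z; the point is half-way up, 22 mm above its underside). Grasp it across its 30 mm width, from above. x points along the handle to the hook's tip, z up. The hook weighs about 170 g and starts standing upright on the mat, the tip just resting on it.
- hook_tip (a point): Lowest point of the hook's bent-down tip, 200 mm ahead of hook_grip in x and 21.5 mm below it. From the handle's end a round aluminium rod of 7 mm diameter runs level with its axis 16 mm above hook_grip, then bends straight down to this point: a pin of 7 mm diameter with 34 mm free below the rod. Axes as hook_grip.
- tray_ring (a point): Centre of the brass ring on the front of the red tray. The ring lies level (its hole is vertical), 18 mm inside and 30 mm outside diameter, 6 mm thick wire. It stands 23 mm in front of the tray's front wall, 37 mm above the tray's underside. x points into the rack, so the tray is drawn out along -x; z up. At the start the ring is 40 to 60 mm back under the rack's slatted cover.
- tray: The red fastener tray with the brass ring, 120 mm long (x) x 88 mm wide (y) x 50 mm tall, walls 5 mm; origin at the centre of its underside, x points into the rack. Loose in its lane, 3.5 mm clearance to either side; 0.3 to 0.65 kg with its screws, so it drags with about 1.5 to 5 N. Either lane may hold it.
- spare: The grey tray with a dark ring in the other lane, same size: to be left alone.
- rack: Fixed blue rack with two lanes side by side, open at its -x end; origin on the bench, x points into the rack, along the lanes. Lane centre lines at y = +52.5 and -52.5 mm. Its floor board (top 8 mm above the bench, x from -235 to +140 mm) carries low guide strips up to 20 mm above the bench.
- rack_cover (a point): Middle of the underside of the cover's blue front bar, 120 mm above the bench, at x = -74 mm in the rack's frame; axes as the rack. From here the open slatted cover runs 214 mm into the rack over both lanes; blue posts at its corners.
- rack_mouth (a point): Middle of the floor board's outer end, on its top. Between here and the cover a dark steel stop bar lies across both lanes, 20 mm high, with two posts per lane, 45 mm high, that catch the tray's front wall; ring and hook pass through the 46 mm gap between them. Its place varies and is not reported: the tray meets it after 130 to 200 mm of travel; find it by feel.
- mat: Black rubber mat fixed to the bench on which the hook stands, 330 mm (x) x 160 mm (y) x 4 mm; origin at the centre of its underside.
- glue: Bystander, leave alone: white glue bottle with orange cap, 56 mm diameter, 170 mm tall; origin at its middle on the underside.
- tin: Bystander, leave alone: red paint tin, 80 mm diameter, 75 mm tall; origin at its middle on the underside.
- brush: Bystander, leave alone: brush lying flat; origin on the underside, near the middle; it lies along its x.
- driver: Bystander, leave alone: screwdriver lying flat; origin on the underside, near the middle; it lies along its x.
- sander: Bystander, leave alone: cork sanding block 110 x 60 x 35 mm; origin at its middle on the underside.
- leg: Bystander, leave alone: short turned dark-wood furniture leg standing upright, 56 mm diameter, 160 mm tall; origin at its middle on the underside.
There are look-alikes about, which are no part of the job. Leave any orange look-alike of the tray alone.

How it is judged:
By the outcome, as a careful person would: the job done as asked, in the order asked, and still so for the second after the job is handed in, with the robot touching nothing.
It also fails if it takes over 72 s, if anything falls off the work surface, if the arm or the gripper's body presses on something with over 40 N, if the wrist force passes 120 N, or if a joint passes its speed limit or range.

## Working session

There is one attempt and no reset: what is moved stays moved. The work goes in short steps, Python scripts to look and compute and a tool call to move; the robot and the scene stay as the last step left them, time stands still between calls to the robot, and variables do not carry over. Pictures are saved under pics/ and viewed, at most 14 in all, crops included, and the job is handed in when it is done.

Besides the shell and the picture viewer there is one more tool, called after ">>>" as name([rows], argument=value, ...), one row to a line, values as JSON. step_arm: Moves the arm, as the interface text tells. Its arguments: {"type":"object","properties":{"plan":{"type":"array"},"newtons":{"type":"number"}},"required":["plan"]}

```bash
ls; mkdir -p pics
python3 - <<'E'
from plant import r, eyes, workorder
import cv2, json, numpy as np
s=r.get_state(); print(s)
for n in("scene","side","wrist"):
    im=eyes.capture(n); cv2.imwrite(f"pics/{n}0.png",im[:,:,::-1]); print(n,eyes.camera_model(n))
E
```

```text
pics
{'time_s': 0.0, 'joints': array([ 1.65080608e+01,  2.05905316e+01,  6.34130299e-01, -2.02981972e-02,
       -7.01342456e+01, -1.65048380e+01]), 'qd': array([-0.00995023, -0.02957921, -0.06393958,  0.03763123, -0.09654833,
       -0.01027674]), 'joint_torque': array([-8.00930356e-04, -5.82726967e+01,  2.93058443e+01,  6.99745238e+00,
        6.93249181e-03, -2.06530804e-04]), 'tcp_pos': array([ 6.74522076e-01, -8.78414930e-06,  2.25635018e-01]), 'eef_rot': array([ 1.79907667e+02, -7.45958223e-03, -9.00036840e+01]), 'contact_force': array([-0.33260547, -0.54092849, -0.3514675 ]), 'moment': array([ 0.00826826, -0.034536  ,  0.04159588]), 'gripper_force': 0.0, 'gripper_width': 0.08779987701352802}
scene {'fov_y': 42.546859307364265, 'cx': 283.9283832064526, 'cy': 217.1434864795142, 'world_to_cam': array([[ 0.8609584 ,  0.50855927,  0.01086771, -0.47748195],
       [-0.34418897,  0.56669281,  0.74859415,  0.11672444],
       [ 0.37454585, -0.64824897,  0.66293943, -2.30615561],
       [ 0.        ,  0.        ,  0.        ,  1.        ]])}
side {'fov_y': 56.82699748915764, 'cx': 275.85332590080395, 'cy': 209.3715341726213, 'world_to_cam': array([[-0.99974766, -0.02209112, -0.00407449,  0.5628539 ],
       [ 0.0089878 , -0.55959731,  0.82871592, -0.07289552],
       [-0.02058734,  0.82847018,  0.55965465, -1.14793248],
       [ 0.        ,  0.        ,  0.        ,  1.        ]])}
wrist {'fov_y': 61.17819559573984, 'cx': 281.2789410416364, 'cy': 206.2570149277288, 'hand_eye': array([[-1.02876423e-04,  9.63933345e-01,  2.66143750e-01,
         7.16298068e-02],
       [ 9.99999661e-01,  3.16734483e-04, -7.60621061e-04,
         3.45736694e-04],
       [-8.17484906e-04,  2.66143582e-01, -9.63933050e-01,
        -1.58349823e-01],
       [ 0.00000000e+00,  0.00000000e+00,  0.00000000e+00,
         1.00000000e+00]])}
```

View pics/scene0.png

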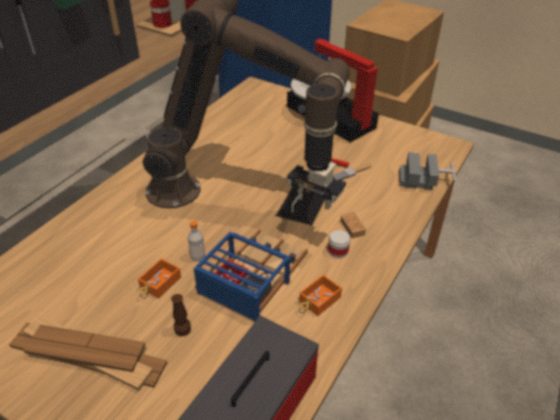

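View pics/side0.png

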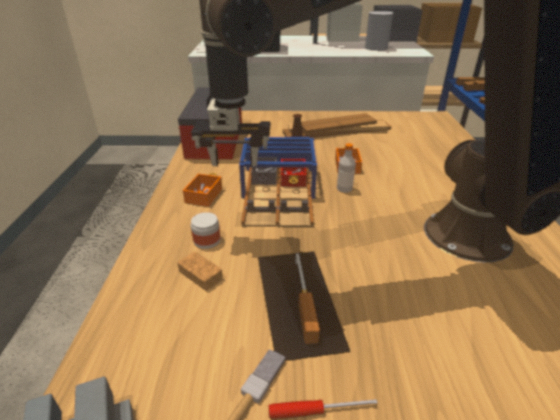

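View pics/wrist0.png

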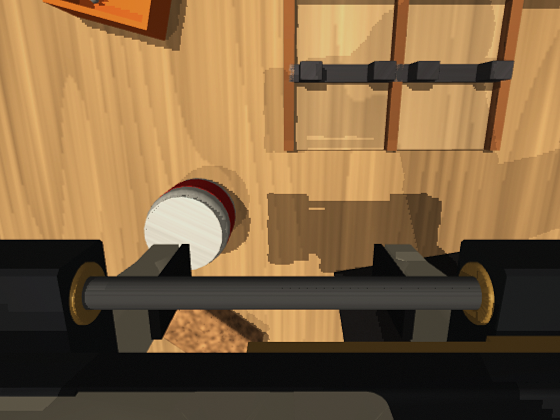

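The side view shows the hook on its mat, with the handle near (309,317) and the tip near (297,254). The red tray with the brass ring is in the rack lane at (293,178), and the grey one at (265,172). The look-alikes are the orange trays at side (203,190) and (347,158). In the wrist view the stop bar runs along row 72, and the floor board ends at row 150.

```bash
cat > h.py <<'E'
import numpy as np, cv2
from scipy.spatial.transform import Rotation as R
from plant import r, eyes, workorder
def cam(n, s=None):
    m=eyes.camera_model(n); f=210/np.tan(np.radians(m["fov_y"]/2))
    if n=="wrist":
        s=s or r.get_state(); T=np.eye(4); T[:3,:3]=R.from_euler("xyz",s["eef_rot"],degrees=True).as_matrix(); T[:3,3]=s["tcp_pos"]
        C=T@m["hand_eye"]
    else: C=np.linalg.inv(m["world_to_cam"])
    return C,f,m["cx"],m["cy"]
def at(c,px,z):
    "world point of pixel px on the plane z"
    C,f,cx,cy=c; d=C[:3,:3]@[(px[0]-cx)/f,-(px[1]-cy)/f,-1]; o=C[:3,3]
    return o+d*(z-o[2])/d[2]
def px(c,p):
    C,f,cx,cy=c; q=np.linalg.inv(C)@[*p,1]; return np.array([cx-f*q[0]/q[2],cy+f*q[1]/q[2]])
def save(n,im): cv2.imwrite(f"pics/{n}.png",np.ascontiguousarray(im[:,:,::-1]))
E
python3 - <<'E'
from h import *
im=cv2.imread("pics/side0.png")
a=cv2.resize(im[240:365,250:350],(480,600),interpolation=2)
b=cv2.resize(im[130:230,235:325],(320,356),interpolation=2)
o=np.zeros((600,800,3),np.uint8);o[:,:480]=a;o[:356,480:]=b;cv2.imwrite("pics/c1.png",o)
c=cam("side")
for n,p,z in [("hc",(309,317),.026),("tip",(297,254),.004),("ring",(293,181),.045)]: print(n,at(c,p,z).round(3))
w=cam("wrist")
for p,z in [((284,151),.008),((501,150),.008),((305,72),.02),((500,70),.02)]: print(at(w,p,z).round(3))
E
```

```text
hc [0.482 0.342 0.026]
tip [0.502 0.104 0.004]
ring [ 0.509 -0.228  0.045]
[ 0.671 -0.028  0.008]
[ 0.442 -0.029  0.008]
[ 0.651 -0.105  0.02 ]
[ 0.463 -0.107  0.02 ]
```

View pics/c1.png

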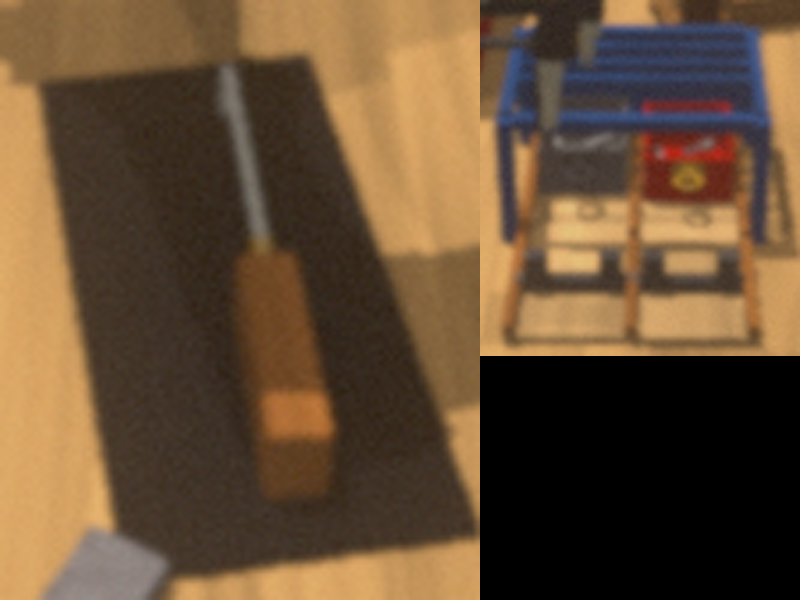

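The candidates to tell apart are:
- **Red tray:** side (293,172). It has a brass ring at (292.6,180) and sits in the rack lane at small x, so I choose this one.
- **Grey tray:** side (265,172), with a dark ring.
- **Orange trays:** side (203,190) and (347,158), both outside the rack.

The crop confirms red with the brass ring. I'll move above the hook next to measure it.

>>> step_arm([
  [-1,0.74,-0.52,0,87.6],
  [-1,0.74,-0.52,0,87.6],
  [-1,0.74,-0.52,0,87.6],
  [-1,0.74,-0.52,0,87.6],
  [-1,0.74,-0.52,0,87.6],
  [-1,0.74,-0.52,0,87.6],
  [-1,0.74,-0.52,0,87.6],
  [-1,0.74,-0.52,0,87.6],
  [-1,0.74,-0.52,0,87.6],
  [-1,0.74,-0.52,0,87.6],
  [-1,0.74,-0.52,0,87.6],
  [-1,0.74,-0.52,0,87.6],
])

```text
time_s: 1.15
tcp_pos: [0.4901, 0.2491, 0.3556]
eef_rot: [179.9, -0.1, -90.0]
contact_force: [-0.5, -0.8, 0.1]
gripper_width: 0.0877
gripper_force: 0.0
```

Run:
```python
from h import *
s=r.get_state(); im=eyes.capture("wrist"); save("w1",im); print(s["time_s"],s["tcp_pos"],s["eef_rot"])
import pickle; pickle.dump(s,open("w1.pkl","wb"))
```

```text
1.15 [0.49008665 0.24911596 0.35557857] [ 1.79926976e+02 -6.59301023e-02 -9.00383966e+01]
```

View pics/w1.png

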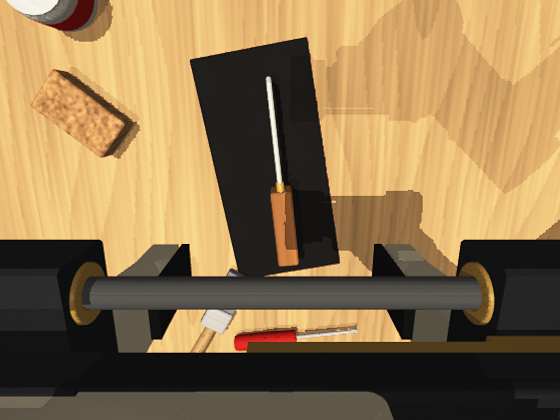

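The wrist view shows the hook whole: handle (281,185)–(289,266), rod end at (269,78), and mat corners at (191,60), (307,38) and (339,263).

Run:
```python
from h import *
import pickle; s=pickle.load(open("w1.pkl","rb")); c=cam("wrist",s)
im=cv2.imread("pics/w1.png").astype(int); b,g,rr=im[...,0],im[...,1],im[...,2]
A,B,C,D=[at(c,p,.004) for p in((191,60),(307,38),(339,263),(243,277))]
print("mat w",np.linalg.norm(A-B),"l",np.linalg.norm(B-C),"yaw", np.degrees(np.arctan2(*(B-C)[1::-1])),np.degrees(np.arctan2(*(A-D)[1::-1])),A.round(3),B.round(3),C.round(3))
roi=np.zeros(b.shape,bool); roi[72:270,255:303]=1
rod=roi&(b>110)&(abs(rr-b)<70); rod[180:]=0
ys,xs=np.nonzero(rod); P=np.array([at(c,p,.042)for p in zip(xs,ys)])
d=np.linalg.svd(P-P.mean(0))[2][0]; d*=-np.sign(d[1]); 
t=(P-P.mean(0))@d; print("rod n",len(P),"yaw",np.degrees(np.arctan2(d[1],d[0])),"far",(P.mean(0)+d*t.max()).round(4),"near",(P.mean(0)+d*t.min()).round(4))
top=P.mean(0)+d*t.max(); tip=top-d*.0035; print("tip xy",tip.round(4),"grip",(tip-.2*d).round(4))
h=roi&(rr>130)&(rr-b>60)&(np.arange(420)[:,None]>183)
ys,xs=np.nonzero(h); cnt=np.column_stack([xs,ys]).astype(np.float32)
bx=cv2.boxPoints(cv2.minAreaRect(cnt)); W=np.array([at(c,p,.048) for p in bx]); print("handle box",bx.round(0).tolist(),W.round(4).tolist(),"c",W.mean(0).round(4))
n=at(c,(288.5,266),.048);f=at(c,(281.5,193),.048); print("handle ends",n.round(4),f.round(4),np.linalg.norm(n-f))
```

```text
mat w 0.15693068906419 l 0.32646691310441844 yaw -80.16180569532789 -79.29901795930601 [0.609 0.115 0.004] [0.455 0.088 0.004] [0.399 0.41  0.004]
rod n 531 yaw -83.9288540105661 far [0.5059 0.1392 0.042 ] near [0.4921 0.2695 0.042 ]
tip xy [0.5055 0.1427 0.042 ] grip [0.4844 0.3416 0.042 ]
handle box [[265.0, 186.0], [287.0, 182.0], [302.0, 269.0], [280.0, 273.0]] [[0.5108, 0.2775, 0.048], [0.4814, 0.2723, 0.048], [0.4595, 0.3989, 0.048], [0.4909, 0.4047, 0.048]] c [0.4856 0.3383 0.048 ]
handle ends [0.4788 0.3942 0.048 ] [0.4887 0.2872 0.048 ] 0.10736864656061687
```

>>> step_arm([
  [-0.364,0.024,0.948,-0.097,87.6],
  [-0.364,0.024,0.948,-0.097,87.6],
  [-0.364,0.024,0.948,-0.097,87.6],
  [-0.364,0.024,0.948,-0.097,87.6],
  [-0.364,0.024,0.948,-0.097,87.6],
  [-0.364,0.024,0.948,-0.097,87.6],
  [-0.364,0.024,0.948,-0.097,87.6],
  [-0.364,0.024,0.948,-0.097,87.6],
  [-0.364,0.024,0.948,-0.097,87.6],
  [-0.364,0.024,0.948,-0.097,87.6],
])

```text
time_s: 2.03
tcp_pos: [0.4854, 0.3409, 0.1216]
eef_rot: [-179.9, 0.1, -84.2]
contact_force: [0.6, -0.2, 0.8]
gripper_width: 0.0874
gripper_force: 0.0
```

Run:
```python
from h import *
s=r.get_state(); im=eyes.capture("wrist"); save("w2",im); print(s["tcp_pos"],s["eef_rot"])
```

```text
[0.48536819 0.34093532 0.12157614] [-1.79871044e+02  9.20611957e-02 -8.42243422e+01]
```

View pics/w2.png

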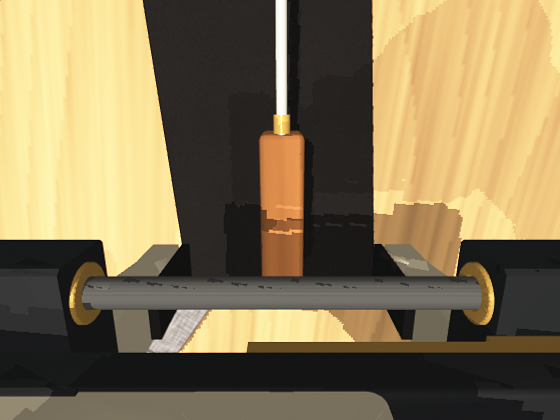

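The handle is centred under the jaws at (282,205), with its front end at row 132. The brush head at (185,325) needs a clearance check.

Run:
```python
from h import *
s=r.get_state();c=cam("wrist",s)
Rt=R.from_euler("xyz",s["eef_rot"],degrees=True).as_matrix()
for n,p,z in [("front",(282,133),.048),("rodL",(281.5,60),.042),("rodN",(281.5,110),.042),("brush corner",(209,308),.015),("brush",(180,310),.015),("brush lo",(150,350),.015)]:
    w=at(c,p,z); print(n,w.round(4),(Rt.T@(w-s["tcp_pos"])).round(4))
```

```text
front [0.4901 0.2852 0.048 ] [0.0562 0.001  0.0737]
rodL [0.4949 0.2412 0.042 ] [0.1006 0.0007 0.0796]
rodN [0.4919 0.2711 0.042 ] [0.0704 0.0007 0.0797]
brush corner [0.5364 0.4376 0.015 ] [-0.0906 -0.0603  0.1072]
brush [0.5607 0.442  0.015 ] [-0.0925 -0.0849  0.1073]
brush lo [0.5858 0.4842 0.015 ] [-0.1321 -0.1141  0.1074]
```

>>> step_arm([
  [0,0,0.15,0,87.6],
  [0,0,0.3,0,87.6],
  [0,0,0.4,0,87.6],
  [0,0,0.428,0,87.6],
  [0,0,0.428,0,87.6],
  [0,0,0.428,0,60],
  [0,0,0.428,0,20],
  [0,0,0.428,0,20],
  [0,0,0.428,0,20],
  [0,0,0.428,0,20],
  [0,0,0.428,0,20],
  [0,0,0.428,0,20],
], newtons=40)

```text
time_s: 3.08
tcp_pos: [0.484, 0.3411, 0.0129]
eef_rot: [-180.0, 0.0, -84.2]
contact_force: [0.0, -0.8, 0.9]
gripper_width: 0.0466
gripper_force: 0.0
```

>>> step_arm([
  [0,0,0,0,20],
  [0,0,0,0,20],
  [0,0,0,0,20],
  [0,0,0,0,20],
  [0,0,0,0,20],
  [0,0,0,0,20],
  [0,0,0,0,20],
])

```text
time_s: 3.67
tcp_pos: [0.484, 0.341, 0.0125]
eef_rot: [-180.0, 0.0, -84.2]
contact_force: [0.6, 0.7, 0.5]
gripper_width: 0.0299
gripper_force: 40.0
```

>>> step_arm([
  [0,0,-0.06,0,20],
  [0,0,-0.18,0,20],
  [0.1,-0.02,-0.34,0.01,20],
  [0.25,-0.05,-0.48,0.03,20],
  [0.4,-0.08,-0.62,0.05,20],
  [0.55,-0.11,-0.76,0.07,20],
  [0.7,-0.15,-0.88,0.09,20],
  [0.85,-0.18,-0.96,0.097,20],
  [0.96,-0.2,-1,0.097,20],
  [0.99,-0.205,-1,0.097,20],
  [0.99,-0.205,-1,0.097,20],
])

```text
time_s: 4.58
tcp_pos: [0.562, 0.0955, 0.2661]
eef_rot: [-179.8, 0.0, -90.2]
contact_force: [1.3, 1.3, -1.6]
gripper_width: 0.03
gripper_force: 40.0
```

>>> step_arm([
  [0.12,0,0,0,20],
  [0.27,0,0,0,20],
  [0.42,0,0,0,20],
  [0.57,0,0,0,20],
  [0.72,0,0,0,20],
  [0.83,0,0,0,20],
  [0.88,0,0,0,20],
  [0.88,0,0,0,20],
  [0.88,0,0,0,20],
  [0.88,0,0,0,20],
])

```text
time_s: 5.42
tcp_pos: [0.5599, -0.1193, 0.2622]
eef_rot: [180.0, 0.0, -90.0]
contact_force: [0.0, -0.4, -2.6]
gripper_width: 0.0299
gripper_force: 40.0
```

Run:
```python
from h import *
import pickle
s=r.get_state(); im=eyes.capture("wrist"); save("w3",im); print(s); pickle.dump(s,open("w3.pkl","wb"))
```

```text
{'time_s': 5.4167, 'joints': array([ 7.52778475e+00,  9.71422156e+00, -9.34954111e+00, -2.53722798e-02,
       -7.09634832e+01, -7.51791595e+00]), 'qd': array([ 0.97679092, -0.11884644,  0.10579906,  0.11522261,  0.02604802,
        0.1581881 ]), 'joint_torque': array([-8.00578427e-01, -4.41542351e+01,  3.01704276e+01,  7.39758611e+00,
        5.38218679e-03,  1.00654399e-02]), 'tcp_pos': array([ 0.55993396, -0.1193148 ,  0.26223171]), 'eef_rot': array([ 1.79969849e+02,  2.02096441e-02, -8.99984179e+01]), 'contact_force': array([ 0.02448615, -0.42778113, -2.59545335]), 'moment': array([0.05222408, 0.02763883, 0.01949767]), 'gripper_force': 39.95327711105347, 'gripper_width': 0.029853549250114148}
```

View pics/w3.png

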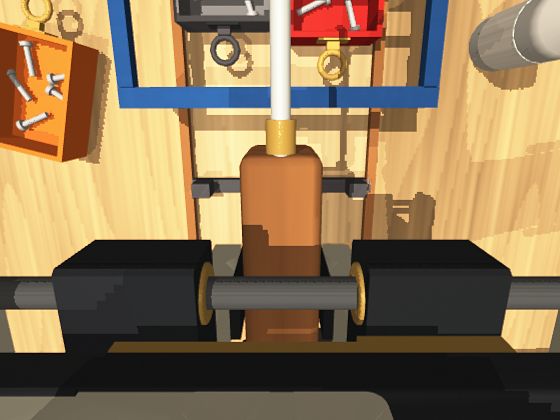

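The red tray's brass ring is at (331,66), with the grey tray's dark ring at (225,47). The cover bar runs along rows 87–107 (columns 120–438). The stop posts are at (202,188) and (357,187).

```bash
cat > c.py <<'E'
from h import *
import pickle; s=pickle.load(open("w3.pkl","rb")); c=cam("wrist",s)
im=cv2.imread("pics/w3.png");
E
python3 - <<'E'
from c import *
b,g,rr=[im[...,i].astype(int) for i in range(3)]
# ring: saturated yellow vs wood
hsv=cv2.cvtColor(im,cv2.COLOR_BGR2HSV).astype(int)
roi=np.zeros(b.shape,np.uint8); roi[46:86,312:352]=1
m=(roi>0)&(hsv[...,1]>170)&(hsv[...,2]>90)&(hsv[...,0]>15)&(hsv[...,0]<35)
for row in range(46,86,2): print("".join("#" if m[row,x] else "." for x in range(312,352)))
for n,p,z in [("ring",(331,66),.045),("dark ring",(225,48),.045),("bar L",(120,107),.12),("bar R",(438,106),.12),("bar topL",(119,88),.13),("stripL",(182,150),.02),("stripR",(373,150),.02),("stripLup",(181,110),.02),("stripRup",(378,110),.02),("postL",(202,188),.045),("postR",(357,187),.045),("tray Lfront",(291,44),.058),("tray Rfront",(380,40),.058),("rod ",(281,110),.2622+.0135+.016),("rod far",(280.5,5),.2622+.0135+.016)]: print(n,at(c,p,z).round(4))
E
```

```text
........................................
........................................
...............#..........#.............
............................#...........
................########....###.........
..............#...........#######.......
.......#....#..............#######......
...........#.................#####......
......#...#..................######.....
.........#....................####......
.............................######.....
......#......................#####......
...........#................#####.......
.......##.................#.####........
.........##.....##....##..#####.........
..........###.............###...........
............#######.#####...............
........................................
........................................
........................................
ring [ 0.51   -0.2311  0.045 ]
dark ring [ 0.6141 -0.2475  0.045 ]
bar L [ 0.6906 -0.1918  0.12  ]
bar R [ 0.4316 -0.1926  0.12  ]
bar topL [ 0.6853 -0.206   0.13  ]
stripL [ 0.6704 -0.1457  0.02  ]
stripR [ 0.4563 -0.1456  0.02  ]
stripLup [ 0.6682 -0.189   0.02  ]
stripRup [ 0.4538 -0.1889  0.02  ]
postL [ 0.6449 -0.1077  0.045 ]
postR [ 0.4773 -0.1087  0.045 ]
tray Lfront [ 0.55  -0.249  0.058]
tray Rfront [ 0.4666 -0.2525  0.058 ]
rod  [ 0.5596 -0.1903  0.2917]
rod far [ 0.5598 -0.2233  0.2917]
```

>>> step_arm([
  [-0.1,0.03,0,0,20],
  [-0.24,0.06,0,0,20],
  [-0.39,0.1,0,0,20],
  [-0.54,0.14,0,0,20],
  [-0.69,0.18,0.05,0,20],
  [-0.79,0.202,0.2,0,20],
  [-0.836,0.202,0.35,0,20],
  [-0.836,0.202,0.5,0,20],
  [-0.836,0.202,0.64,0,20],
  [-0.836,0.202,0.74,0,20],
  [-0.836,0.202,0.788,0,20],
  [-0.836,0.202,0.788,0,20],
])

```text
time_s: 6.47
tcp_pos: [0.5073, 0.0893, 0.0626]
eef_rot: [179.7, -0.1, -89.9]
contact_force: [1.2, -0.2, -1.2]
gripper_width: 0.0296
gripper_force: 40.0
```

>>> step_arm([
  [0.04,0,0,0,20],
  [0.1,0,0,0,20],
  [0.17,0,0,0,20],
  [0.24,0,0,0,20],
  [0.31,0,0,0,20],
  [0.38,0,0,0,20],
  [0.44,0,0,0,20],
  [0.47,0,0,0,20],
  [0.482,0,0,0,20],
  [0.482,0,0,0,20],
])

```text
time_s: 7.3
tcp_pos: [0.5101, -0.0317, 0.0665]
eef_rot: [-179.9, 0.0, -90.0]
contact_force: [0.2, 0.7, -2.1]
gripper_width: 0.0297
gripper_force: 40.0
```

Run:
```python
from h import *
s=r.get_state(); w=eyes.capture("wrist"); im=eyes.capture("side"); save("s4",im); save("w4",w); print(s["tcp_pos"],s["contact_force"])
a=cv2.resize(im[140:240,255:355],(600,600),interpolation=cv2.INTER_CUBIC); save("s4c",a)
```

```text
[ 0.51014301 -0.03172978  0.06654417] [ 0.23473001  0.66208381 -2.07492122]
```

View pics/s4c.png

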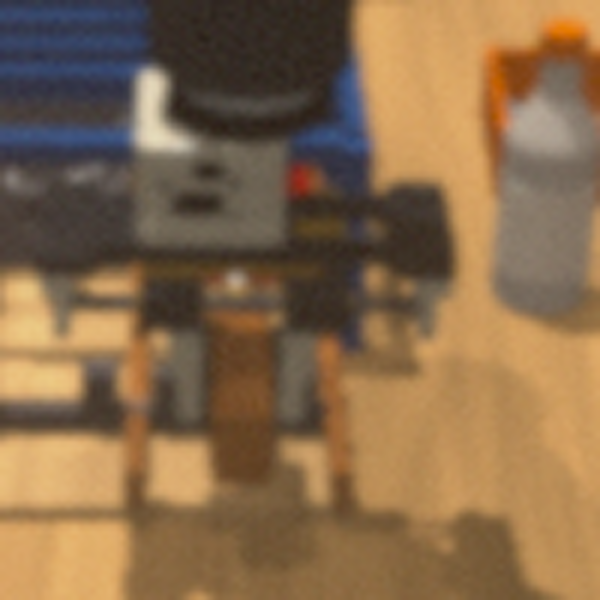

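The gripper hides the ring in this side view: the handle is at (240,400), lined up in its lane. So I lower in small steps and watch the force for a miss.

>>> step_arm([
  [0,0,0.01,0,20],
  [0,0,0.02,0,20],
  [0,0,0.032,0,20],
  [0,0,0.04,0,20],
  [0,0,0.046,0,20],
  [0,0,0.05,0,20],
  [0,0,0.05,0,20],
])

```text
time_s: 7.98
tcp_pos: [0.5094, -0.0315, 0.0527]
eef_rot: [180.0, -0.0, -90.0]
contact_force: [0.6, 0.1, -2.0]
gripper_width: 0.0296
gripper_force: 40.0
```

>>> step_arm([
  [0,0,0.004,0,20],
  [0,0,0.008,0,20],
  [0,0,0.012,0,20],
  [0,0,0.012,0,20],
])

```text
time_s: 8.32
tcp_pos: [0.5095, -0.0316, 0.0499]
eef_rot: [180.0, -0.0, -90.0]
contact_force: [-0.7, -0.2, -1.7]
gripper_width: 0.0296
gripper_force: 40.0
```

>>> step_arm([
  [0,0,0.01,0,20],
  [0,0,0.022,0,20],
  [0,0,0.034,0,20],
  [0,0,0.044,0,20],
  [0,0,0.048,0,20],
  [0,0,0.048,0,20],
])

```text
time_s: 8.82
tcp_pos: [0.5093, -0.0316, 0.0376]
eef_rot: [180.0, -0.0, -90.0]
contact_force: [0.2, 0.4, -1.5]
gripper_width: 0.0301
gripper_force: 40.0
```

>>> step_arm([
  [-0.006,0,0,0,20],
  [-0.014,0,0,0,20],
  [-0.022,0,0,0,20],
  [-0.03,0,0,0,20],
  [-0.038,0,0,0,20],
  [-0.046,0,0,0,20],
  [-0.054,0,0,0,20],
  [-0.062,0,0,0,20],
  [-0.07,0,0,0,20],
  [-0.078,0,0,0,20],
])

```text
time_s: 9.65
tcp_pos: [0.5095, -0.0119, 0.0381]
eef_rot: [180.0, -0.0, -90.0]
contact_force: [-0.8, -2.9, -2.2]
gripper_width: 0.0298
gripper_force: 40.0
```

>>> step_arm([
  [-0.02,0,0,0,20],
  [-0.05,0,0,0,20],
  [-0.085,0,0,0,20],
  [-0.12,0,0,0,20],
  [-0.155,0,0,0,20],
  [-0.19,0,0,0,20],
  [-0.225,0,0,0,20],
  [-0.26,0,0,0,20],
  [-0.295,0,0,0,20],
  [-0.32,0,0,0,20],
  [-0.335,0,0,0,20],
  [-0.34,0,0,0,20],
])

```text
time_s: 10.65
tcp_pos: [0.5095, 0.0736, 0.038]
eef_rot: [180.0, -0.0, -90.0]
contact_force: [0.4, -3.8, -2.0]
gripper_width: 0.0296
gripper_force: 40.0
```

Run:
```python
from h import *
s=r.get_state(); w=eyes.capture("wrist"); save("w5",w); print(s["tcp_pos"],s["contact_force"],s["eef_rot"])
```

```text
[0.50952982 0.07363525 0.03803175] [ 0.36255708 -3.81531885 -1.96663803] [ 1.79995751e+02 -6.10757486e-04 -8.99611293e+01]
```

View pics/w5.png

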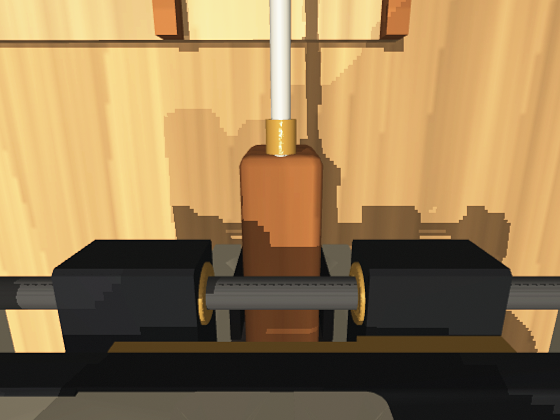

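The view shows the handle unchanged in the jaws, with the mouth edge at row 40. I'll draw on, slower as the tray nears the expected stop.

>>> step_arm([
  [-0.008,0,0,0,20],
  [-0.016,0,0,0,20],
  [-0.024,0,0,0,20],
  [-0.032,0,0,0,20],
  [-0.04,0,0,0,20],
  [-0.048,0,0,0,20],
  [-0.056,0,0,0,20],
  [-0.064,0,0,0,20],
  [-0.072,0,0,0,20],
  [-0.08,0,0,0,20],
])

```text
time_s: 11.53
tcp_pos: [0.5095, 0.0932, 0.038]
eef_rot: [180.0, -0.0, -90.0]
contact_force: [0.2, -2.6, -1.9]
gripper_width: 0.0298
gripper_force: 40.0
```

>>> step_arm([
  [-0.003,0,0,0,20],
  [-0.006,0,0,0,20],
  [-0.009,0,0,0,20],
  [-0.012,0,0,0,20],
  [-0.015,0,0,0,20],
  [-0.018,0,0,0,20],
  [-0.021,0,0,0,20],
  [-0.024,0,0,0,20],
])

```text
time_s: 12.2
tcp_pos: [0.5095, 0.099, 0.0381]
eef_rot: [180.0, -0.0, -90.0]
contact_force: [-0.1, -3.7, -2.6]
gripper_width: 0.0299
gripper_force: 40.0
```

>>> step_arm([
  [-0.002,0,0,0,20],
  [-0.004,0,0,0,20],
  [-0.006,0,0,0,20],
  [-0.008,0,0,0,20],
  [-0.01,0,0,0,20],
  [-0.012,0,0,0,20],
])

```text
time_s: 12.7
tcp_pos: [0.5095, 0.102, 0.0381]
eef_rot: [180.0, -0.0, -90.0]
contact_force: [-0.1, -3.7, -2.2]
gripper_width: 0.0298
gripper_force: 40.0
```

>>> step_arm([
  [-0.002,0,0,0,20],
  [-0.004,0,0,0,20],
  [-0.006,0,0,0,20],
  [-0.008,0,0,0,20],
  [-0.01,0,0,0,20],
  [-0.012,0,0,0,20],
])

```text
time_s: 13.2
tcp_pos: [0.5095, 0.105, 0.038]
eef_rot: [180.0, -0.0, -90.0]
contact_force: [0.1, -3.9, -2.5]
gripper_width: 0.0299
gripper_force: 40.0
```

>>> step_arm([
  [-0.002,0,0,0,20],
  [-0.004,0,0,0,20],
  [-0.006,0,0,0,20],
  [-0.008,0,0,0,20],
  [-0.01,0,0,0,20],
])

```text
time_s: 13.62
tcp_pos: [0.5096, 0.1075, 0.0381]
eef_rot: [180.0, 0.0, -90.0]
contact_force: [0.0, -3.6, -1.0]
gripper_width: 0.0299
gripper_force: 40.0
```

>>> step_arm([
  [-0.002,0,0,0,20],
  [-0.004,0,0,0,20],
  [-0.006,0,0,0,20],
  [-0.008,0,0,0,20],
  [-0.01,0,0,0,20],
])

```text
time_s: 14.03
tcp_pos: [0.5095, 0.11, 0.038]
eef_rot: [180.0, -0.0, -90.0]
contact_force: [-0.3, -3.7, -1.3]
gripper_width: 0.03
gripper_force: 40.0
```

>>> step_arm([
  [-0.002,0,0,0,20],
  [-0.004,0,0,0,20],
  [-0.006,0,0,0,20],
  [-0.008,0,0,0,20],
  [-0.01,0,0,0,20],
])

```text
time_s: 14.45
tcp_pos: [0.5095, 0.1125, 0.0381]
eef_rot: [180.0, -0.0, -90.0]
contact_force: [0.1, -4.3, -1.3]
gripper_width: 0.0299
gripper_force: 40.0
```

>>> step_arm([
  [-0.002,0,0,0,20],
  [-0.004,0,0,0,20],
  [-0.006,0,0,0,20],
  [-0.008,0,0,0,20],
  [-0.008,0,0,0,20],
])

```text
time_s: 14.87
tcp_pos: [0.5096, 0.1146, 0.0381]
eef_rot: [-180.0, 0.0, -90.0]
contact_force: [-0.4, -3.8, -2.1]
gripper_width: 0.0298
gripper_force: 40.0
```

>>> step_arm([
  [-0.002,0,0,0,20],
  [-0.004,0,0,0,20],
  [-0.006,0,0,0,20],
  [-0.008,0,0,0,20],
  [-0.008,0,0,0,20],
])

```text
time_s: 15.28
tcp_pos: [0.5095, 0.1164, 0.038]
eef_rot: [180.0, -0.0, -90.0]
contact_force: [-0.2, -5.0, -1.3]
gripper_width: 0.03
gripper_force: 40.0
```

>>> step_arm([
  [-0.001,0,0,0,20],
  [-0.002,0,0,0,20],
  [-0.003,0,0,0,20],
  [-0.004,0,0,0,20],
  [-0.004,0,0,0,20],
])

```text
time_s: 15.7
tcp_pos: [0.5093, 0.1168, 0.0379]
eef_rot: [180.0, -0.1, -90.0]
contact_force: [1.4, -7.0, -2.5]
gripper_width: 0.0298
gripper_force: 40.0
```

Contact with the stop has begun; I'll build the pull up gently.

>>> step_arm([
  [-0.001,0,0,0,20],
  [-0.002,0,0,0,20],
  [-0.003,0,0,0,20],
  [-0.004,0,0,0,20],
  [-0.004,0,0,0,20],
  [-0.004,0,0,0,20],
])

```text
time_s: 16.2
tcp_pos: [0.509, 0.117, 0.0378]
eef_rot: [179.9, -0.1, -90.0]
contact_force: [2.2, -11.8, -2.8]
gripper_width: 0.0297
gripper_force: 40.0
```

>>> step_arm([
  [-0.001,0,0,0,20],
  [-0.002,0,0,0,20],
  [-0.0024,0,0,0,20],
  [-0.0024,0,0,0,20],
  [-0.0024,0,0,0,20],
])

```text
time_s: 16.62
tcp_pos: [0.5087, 0.1171, 0.0377]
eef_rot: [179.9, -0.2, -90.0]
contact_force: [2.3, -13.5, -3.9]
gripper_width: 0.03
gripper_force: 40.0
```

>>> step_arm([
  [-0.001,0,0,0,20],
  [-0.001,0,0,0,20],
  [-0.001,0,0,0,20],
  [-0.001,0,0,0,20],
  [-0.001,0,0,0,20],
  [-0.001,0,0,0,20],
])

```text
time_s: 17.12
tcp_pos: [0.5086, 0.1171, 0.0376]
eef_rot: [179.9, -0.2, -90.0]
contact_force: [2.4, -14.7, -2.5]
gripper_width: 0.03
gripper_force: 40.0
```

>>> step_arm([
  [0,0,0,0,20],
  [0,0,0,0,20],
  [0,0,0,0,20],
  [0,0,0,0,20],
  [0,0,0,0,20],
  [0,0,0,0,20],
  [0,0,0,0,20],
  [0,0,0,0,20],
  [0,0,0,0,20],
  [0,0,0,0,20],
  [0,0,0,0,20],
  [0,0,0,0,20],
])

```text
time_s: 18.12
tcp_pos: [0.5086, 0.1171, 0.0376]
eef_rot: [179.9, -0.2, -90.0]
contact_force: [2.7, -14.2, -2.0]
gripper_width: 0.0298
gripper_force: 40.0
```

>>> step_arm([
  [-0.0005,0,0,0,20],
  [-0.0005,0,0,0,20],
  [-0.0005,0,0,0,20],
  [-0.0005,0,0,0,20],
  [-0.0005,0,0,0,20],
  [-0.0005,0,0,0,20],
  [-0.0005,0,0,0,20],
  [-0.0005,0,0,0,20],
  [-0.0005,0,0,0,20],
  [-0.0005,0,0,0,20],
  [-0.0005,0,0,0,20],
  [-0.0005,0,0,0,20],
])

```text
time_s: 19.12
tcp_pos: [0.5086, 0.1171, 0.0376]
eef_rot: [179.9, -0.2, -90.0]
contact_force: [3.6, -14.5, -2.4]
gripper_width: 0.0297
gripper_force: 40.0
```

>>> step_arm([
  [0.003,0,0,0,20],
  [0.006,0,0,0,20],
  [0.009,0,0,0,20],
  [0.012,0,0,0,20],
  [0.016,0,0,0,20],
  [0.02,0,0,0,20],
  [0.024,0,0,0,20],
  [0.028,0,0,0,20],
  [0.03,0,0,0,20],
  [0.03,0,0,0,20],
])

```text
time_s: 19.95
tcp_pos: [0.5096, 0.112, 0.0381]
eef_rot: [-180.0, 0.0, -90.0]
contact_force: [0.9, -0.1, -2.2]
gripper_width: 0.0297
gripper_force: 40.0
```

>>> step_arm([
  [0,0,-0.01,0,20],
  [0,0,-0.025,0,20],
  [0,0,-0.04,0,20],
  [0,0,-0.055,0,20],
])

```text
time_s: 20.28
tcp_pos: [0.5097, 0.112, 0.0524]
eef_rot: [-180.0, 0.0, -90.0]
contact_force: [-0.4, 0.2, -1.6]
gripper_width: 0.0298
gripper_force: 40.0
```

>>> step_arm([
  [0,0,-0.06,0,20],
  [0,0,-0.15,0,20],
  [-0.05,0,-0.26,0,20],
  [-0.15,0.01,-0.34,0,20],
  [-0.3,0.03,-0.36,-0.02,20],
  [-0.45,0.05,-0.36,-0.05,20],
  [-0.6,0.07,-0.34,-0.08,20],
  [-0.75,0.09,-0.3,-0.097,20],
  [-0.86,0.102,-0.25,-0.097,20],
  [-0.912,0.102,-0.2,-0.097,20],
  [-0.912,0.102,-0.186,-0.097,20],
  [-0.912,0.102,-0.186,-0.097,20],
])

```text
time_s: 21.28
tcp_pos: [0.4831, 0.3395, 0.0968]
eef_rot: [179.9, -0.1, -84.1]
contact_force: [1.3, -1.4, -3.4]
gripper_width: 0.03
gripper_force: 40.0
```

Run:
```python
from h import *
im=eyes.capture("side"); s=r.get_state(); print(s["tcp_pos"],s["eef_rot"],s["contact_force"])
save("s6c",cv2.resize(im[130:355,200:400],(533,600),interpolation=cv2.INTER_CUBIC))
```

```text
[0.48363283 0.33910039 0.09773604] [ 1.79922124e+02 -8.34653168e-02 -8.41698732e+01] [-0.06711851 -0.67527526 -1.71394959]
```

View pics/s6c.png

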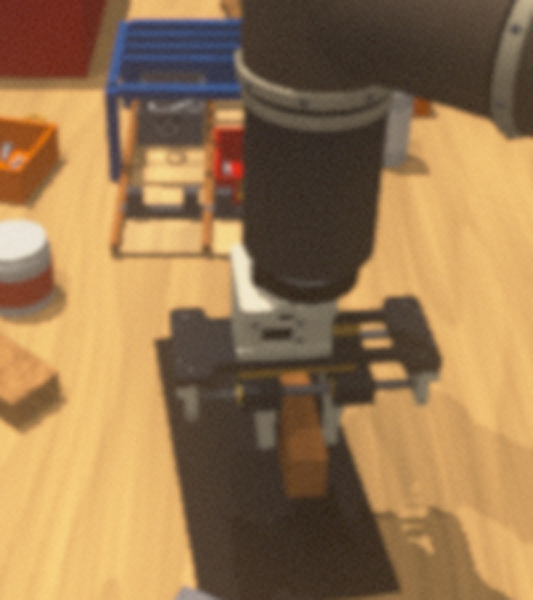

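The side view shows the red tray drawn out at (228,155) while the grey one stays under the cover. The hook is over its mat, with the handle at (300,430). I'll set it down.

>>> step_arm([
  [0,0,0.06,0,20],
  [0,0,0.14,0,20],
  [0,0,0.21,0,20],
  [0,0,0.26,0,20],
  [0,0,0.29,0,20],
  [0,0,0.3,0,20],
  [0,0,0.3,0,20],
  [0,0,0.3,0,20],
])

```text
time_s: 22.0
tcp_pos: [0.4847, 0.34, 0.0243]
eef_rot: [-179.9, 0.0, -84.2]
contact_force: [-0.5, 0.5, -1.5]
gripper_width: 0.0296
gripper_force: 40.0
```

Run:
```python
from h import *
w=eyes.capture("wrist");s=r.get_state(); print(s["tcp_pos"],s["eef_rot"],s["contact_force"])
a=cv2.imread("pics/w4.png"); 
o=np.hstack([a[:250,180:380],w[:250,180:380,::-1]]); cv2.imwrite("pics/cmp.png",cv2.resize(o,(800,500)))
```

```text
[0.48468861 0.34021071 0.02443695] [-1.79927823e+02  6.37564322e-02 -8.41893610e+01] [-0.09718513  0.19538767 -0.95302667]
```

View pics/cmp.png

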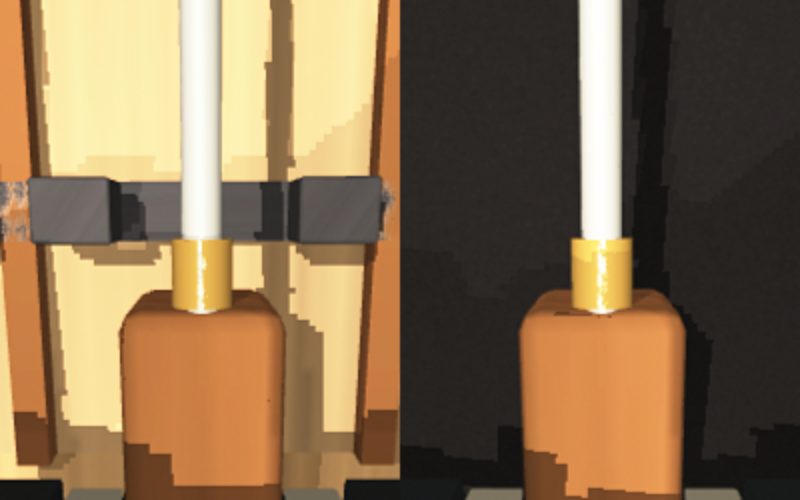

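The two crops match: handle edge and collar are at the same pixels (collar at (202,270) and (602,270)), so the hook has not slipped.

>>> step_arm([
  [-0.002,0.002,0.012,0,20],
  [-0.003,0.002,0.026,0,20],
  [-0.003,0.002,0.036,0,20],
  [-0.003,0.002,0.042,0,20],
  [-0.003,0.002,0.046,0,20],
  [-0.003,0.002,0.046,0,20],
  [-0.003,0.002,0.046,0,20],
])

```text
time_s: 22.63
tcp_pos: [0.4833, 0.3406, 0.0125]
eef_rot: [180.0, -0.0, -84.2]
contact_force: [-4.1, -1.4, 7.4]
gripper_width: 0.0298
gripper_force: 40.0
```

>>> step_arm([
  [0,0,-0.002,0,20],
  [0,0,-0.004,0,20],
  [0,0,-0.005,0,20],
  [0,0,-0.005,0,20],
])

```text
time_s: 22.97
tcp_pos: [0.4835, 0.3406, 0.0129]
eef_rot: [180.0, -0.0, -84.2]
contact_force: [-0.1, -0.6, -1.8]
gripper_width: 0.0297
gripper_force: 40.0
```

>>> step_arm([
  [0,0,0.0015,0,20],
  [0,0,0.0015,0,20],
  [0,0,0.0015,0,20],
  [0,0,0.0015,0,34],
  [0,0,0.0015,0,38],
  [0,0,0.0015,0,50],
  [0,0,0.0015,0,70],
  [0,0,0.0015,0,80],
  [0,0,0.0015,0,80],
  [0,0,0.0015,0,80],
  [0,0,0.0015,0,80],
])

```text
time_s: 23.88
tcp_pos: [0.4835, 0.3407, 0.0127]
eef_rot: [-180.0, 0.0, -84.2]
contact_force: [-0.4, -0.4, -0.3]
gripper_width: 0.0726
gripper_force: 0.0
```

Now up and back to a viewpoint that shows the hook (0.49, 0.25, 0.36).

>>> step_arm([
  [0,0,-0.05,0,80],
  [0,0,-0.17,0,80],
  [0,0,-0.32,0,80],
  [0,0,-0.47,0,80],
  [0,0,-0.62,0,80],
  [0,0,-0.77,0,80],
  [0,0,-0.9,0,80],
  [0,0,-1,0,80],
  [0,0,-1,0,80],
])

```text
time_s: 24.63
tcp_pos: [0.4855, 0.3421, 0.2693]
eef_rot: [-179.6, 0.3, -84.1]
contact_force: [0.8, -0.2, 0.3]
gripper_width: 0.0799
gripper_force: 0.0
```

>>> step_arm([
  [0.1,0,-0.1,0,80],
  [0.2,0,-0.2,0.05,80],
  [0.3,0,-0.3,0.097,80],
  [0.364,0,-0.38,0.097,80],
  [0.364,0,-0.38,0.097,80],
  [0.364,0,-0.38,0.097,80],
  [0.364,0,-0.38,0.097,80],
  [0.364,0,-0.38,0.097,80],
])

```text
time_s: 25.3
tcp_pos: [0.4922, 0.2503, 0.3563]
eef_rot: [179.9, -0.1, -90.0]
contact_force: [-0.1, 0.4, 0.1]
gripper_width: 0.0799
gripper_force: 0.0
```

Run:
```python
from h import *
s=r.get_state(); w=eyes.capture("wrist"); im=eyes.capture("side"); c=cam("wrist",s)
print(s["time_s"],s["tcp_pos"],s["eef_rot"])
b,g,rr=[w[...,i].astype(int) for i in(2,1,0)]
m=np.zeros(b.shape,bool); m[40:180,250:310]=1; m&=(b>110)&(abs(rr-b)<70)
m=cv2.connectedComponentsWithStats(m.astype(np.uint8)); k=1+m[2][1:,4].argmax(); ys,xs=np.nonzero(m[1]==k)
P=np.array([at(c,p,.042)for p in zip(xs,ys)]); d=np.linalg.svd(P-P.mean(0))[2][0]; d*=-np.sign(d[1]); t=(P-P.mean(0))@d
print("rod yaw",np.degrees(np.arctan2(d[1],d[0])),"far",(P.mean(0)+d*t.max()).round(4),"(was .5059 .1392, -83.93)")
o=np.zeros((600,800,3),np.uint8); o[:300,:400]=cv2.resize(w[:300],(400,300))
o[300:,:400]=cv2.resize(w[30:255,170:470][:, :],(400,300)); o[:,400:]=cv2.resize(im[130:355,200:350],(400,600),interpolation=2); save("end",o)
```

```text
25.3 [0.49224315 0.2503222  0.35627631] [ 1.79898996e+02 -6.62455336e-02 -8.99776967e+01]
rod yaw -83.79213241327724 far [0.5048 0.1382 0.042 ] (was .5059 .1392, -83.93)
```

View pics/end.png

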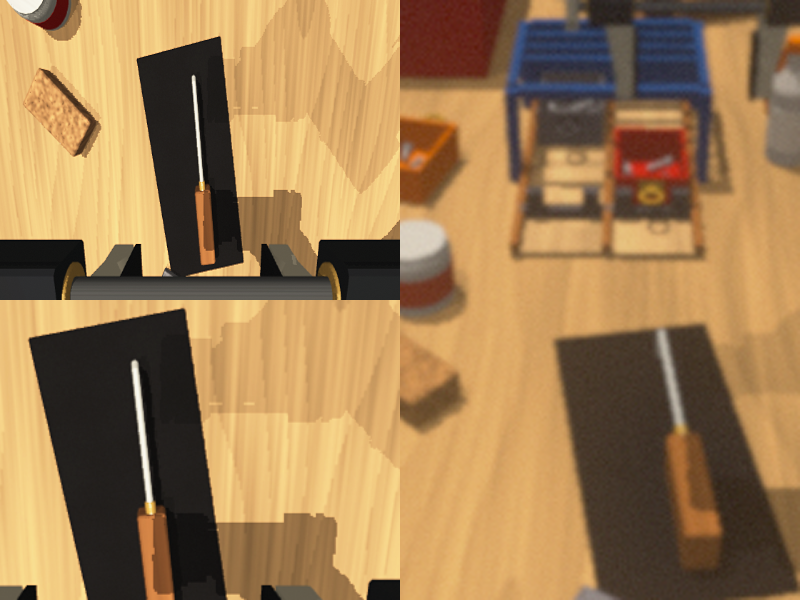

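The hook stands on its mat within about 1.5 mm and 0.2° of where it was. The red tray is against the stop bar with its ring in the post gap at (652,190). The grey tray and the other objects in view look untouched.

```bash
python3 -c "
from plant import workorder; print(workorder.close_job())"
```

```text
the job is handed in; nothing more can be done
None
```

The job is handed in: the red tray is drawn out against the stop bar (held at about 14.5 N for two seconds, highest reading 14.7 N), and the unhooked hook stands back on its mat within about 1.5 mm of where it was, with no judge's result returned.

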